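Raise the bench magnifier to its mark and hold it

TASK

The magnifier over the wooden disc sits too low on its telescoping column. Take its black head between the fingers so that the orange lock button on its side is squeezed in, raise the head with the button kept in until the blue pointer is level with the red marker on the rule, and finish still holding it up there with the button squeezed, so that I can check the focus before it is locked. Do not drag the column up against its lock or let the button out on the way, and leave the red marker, the disc and the other things on the table as they are.

Things in the scene. Friction and masses are not known exactly. Their poses are not given: they have to be found in the camera images.
- stand: Fixed stand: grey base plate 230 x 150 x 16 mm (x -170 to +60, y +-75 mm) carrying an upright aluminium outer tube 32 mm across, with a black collar 42 mm across whose top is 150 mm above the table. Origin: on the tube's axis at table height. Axes: x away from the lens, towards the white rule; y to the side of the lock button; z up.
- magnifier: What slides straight up out of the tube: inner steel column, black head block 46 x 40 x 48 mm (x, y, z), lens, guide rod with pointer. 0.35 to 0.7 kg. Axes parallel to the stand's. Origin on the column's axis, 208 mm below the head's top and 160 mm below its underside: its world z is the extension, 0 (fully in) to 0.11 m; 0 to 18 mm as found, locked.
- grip (a point): Where to take the head: 22 mm below its top, midway between pressed button and ribbed face (1 mm to +y of the column's axis). The fingers close along the stand's y: one on the orange button (+y), one on the ribbed face (-y). 50 mm wide with the button out, 42 mm with it in. Free for 25 mm beside both faces and 35 mm below this point. Rides with the head.
- lock_button (a joint): Travel of the sprung lock button in m: 0 out, 0.008 fully in (pressed towards -y of the stand, into the head). It yields at 3 N, frees the lock at 5 to 6 mm and takes 13 N fully in. Out, a pawl holds the column in 8 mm steps against 40 N or more. In, the column is free: 4 to 9 N lift it and it sinks by its own weight unless held. Let go, it springs out and locks.
- button_face (a point): Middle of the outer face of the orange lock button, a block 22 mm wide (x) and 24 mm high on the head's +y face, 2 mm below the height of grip. It stands 10 mm proud of the head when out, 2 mm when in. Rides with the head.
- pointer (a point): Tip of the blue pointer, a 3 mm thick bar at the foot of the guide rod, across the front of the white rule. It is 45 mm above the table with the column fully in and rises 1 to 1 with the head. The rule (fixed, 36 mm wide, facing +x of the stand, from 16 to 162 mm above the table) has a line every 5 mm, a long one every 10.
- mark (a point): Middle line of the red marker, a red clip 24 mm wide and 9 mm high with a white line, on the edge of the rule. The pointer is at the mark when its tip has the same height. It stands 60 to 95 mm above the pointer's height with the column fully in; the column can go at least 15 mm past it.
- lens (a point): Centre of the round magnifier lens, 100 mm across its black rim and 14 mm thick, level, on a short arm that leaves the head's foot towards -x of the stand; 110 mm from the column's axis, 168 mm above the table when the column is fully in. Rides with the head.
- workpiece: Birch disc, 96 mm across, 6 mm thick, with a burnt ornament, lying loose on the stand's base under the lens. Origin under its centre. Leave it.
- opener: Bottle opener with wooden handle, 150 mm long, lying beside the stand. Leave it.
- disc_plain: Plain birch disc, 96 mm across, 6 mm thick, on the table. Leave it.
- disc_burnt: Burnt birch disc, 96 mm across, 6 mm thick, on the table. Leave it.
- spool: Green spool of twine, 40 mm across, 58 mm high. Leave it.
- varnish: Amber jar of varnish with a black lid, 48 mm across, 62 mm high. Leave it.
- pen_rest: Black rest with a yellow burning pen, about 110 x 55 x 60 mm. Leave it.

How it is judged:
By the outcome, as a careful person would: the job done as asked, in the order asked, and still so for the second after the job is handed in, while the arm keeps its last pose, push and grip.
It also fails if it takes over 30 s, if anything falls off the work surface, if the arm or the gripper's body presses on something with over 40 N, if the wrist force passes 120 N, or if a joint passes its speed limit or range.

ROBOT

A 6-joint arm with a two-finger parallel gripper is mounted at the origin on the work surface. World frame = base frame: x ahead of the robot, y to its left, z up, the work surface at z = 0. Lengths are in mm, angles in rad, forces in N, time in s.
With the tool pointing down it reaches from about 350 to 875 mm from the base axis. Payload 4.2 kg.
Tool frame: the origin (TCP) lies midway between the tips of the shut fingers; the grasp point (between the pads) lies 19 mm behind it (arm.grasp_offset is the distance from the TCP to the grasp point, in mm); z points along the fingers, y is the line along which they close (so a half turn about z gives the same grasp; the last joint's range is limited). The gripper opens to 85 mm and grips with 20 to 120 N. Pads are 22 mm wide; open, the fingers measure 114 mm over their backs; the gripper's body (76 mm by 85 mm) begins 54 mm behind the grasp point. The pads swing forward as they close: fully open they stand 13 mm farther back than shut.
Start: joints at [1.402, 0.385, 0.008, 0, -1.194, -0.259], TCP at [259.26, 568.668, 231.312] pointing down, gripper open.
Joint ranges: [-3.14, 3.14], [-1.21, 2.06], [-1.07, 1.41], [-3.16, 2.05], [-2.99, -0.16], [-3.1, 3.1]. Speed limits (rad/s): [2.79, 2.79, 3.14, 3.14, 3.14, 3.14].

INTERFACE

Orientations are given as a unit quaternion [x, y, z, w].
In Python, from bench import arm gives the robot as it stands. The module is installed in compiled form; this text tells all that it offers.
- The arm moves only by the tool servo_tool, never from a script. Its argument "increments" is a list of rows, each a list of 7 numbers: the opening, from 0 (shut) to 1 (fully open), then the shift along the tool's x, y, z in m, then the turn, a rotation vector about the tool's x, y, z in degrees. In form: [[grip, x, y, z, ax, ay, az], ...]. A call has 1 to 12 rows; each row is the pose to reach, as a shift and turn from the pose commanded when the call began, along the tool's axes at that moment; what a row does not reach only later rows make up. A row lasts 1/8 s, in which the tool goes at most 62.5 mm and 10.7 degrees, less where a joint would pass 70% of its speed; a pose out of reach is approached as far as the arm can. A call with a gripper value outside its range is refused whole. The fingers move at their own pace and stop on an object; the grip force is fixed at half the most. Time passes only in rows, so rows that repeat a pose let the fingers close. It gives the time, the measured TCP pose, the force, the opening and the grip force at its end, in the units of the state.
- arm.read_state(): the state, without advancing time (a new reading comes with each control period).
- arm.get_image(name): name is "scene" or "side" or "wrist"; returns a dict with "color" (420x560x3 uint8, red, green, blue), "fx", "fy", "cx", "cy" (pixels), "k1" (the pictures are not rectified: a ray, as slopes to the right and down, at radius r is drawn at 1 + k1 r^2 times it, then the intrinsics apply), "rvec" (rotation vector, rad) and "tvec" (3), from world to camera coordinates, as OpenCV has them; the wrist camera has in their place "hand_eye" (4x4, takes a point from camera to tool coordinates, whose origin is the TCP and whose axes are the flange's). Camera axes: x right, y down, z forward; pixel columns grow to the right and rows downward; lengths in mm; the calibration is good to about 2 mm. A picture is of the moment at which its call begins: read the wrist's pose just before it. There is no depth.
- arm.job_done(): hands the job in; it is judged then, once.
Trained networks look in the newest picture that a camera, given by its name, has taken for a name from the list of things; names that differ only in an ending like _2 or _b are one class to them, and where a whole thing is asked for, a point or a joint stands for the part that bears it (a point fixed in the world has none). Each returns a list of dicts, best first, with "p" (0 to 1); they miss things now and then, are a little off and sometimes report something else, mostly with a low value. They report only what shows in the picture. A call takes as long as a camera call.
- arm.look_for(camera, thing): "box" ([centre column, centre row, width, height] in pixels, round what is visible of it).
- arm.spot_point(camera, thing): "centre" ([column, row] in pixels: a listed point, or the origin of a listed thing).
The state is a dict: "clock": time; "joints": joint angles; "joint_vel": joint speeds; "joint_efforts": joint torques, N m; "position": TCP position; "ee_rot": TCP orientation; "contact_force": force on the tool from outside, world axes, zero at the start; "wrist_torque": the same for the moment, N m; "gripper_width": finger opening in mm; "grasp_force": force on a finger pad.
Only numpy, scipy, OpenCV 4.12 (cv2) and the standard library are available. Lean on these libraries where they do the work, as an engineer would, in place of code of your own. Each camera call takes 0.05 s, during which the arm holds its last target. There are 200 camera calls.

## Working session

There is one attempt and no reset: what is moved stays moved. The work goes in short steps, Python scripts to look and compute and a tool call to move; the robot and the scene stay as the last step left them, time stands still between calls to the robot, and variables do not carry over. Pictures are saved under pics/ and viewed, at most 13 in all, crops included, and the job is handed in when it is done.

Besides the shell and the picture viewer there is one more tool, called after "Emit:" as name(argument=value, ...), one argument or row to a line, values as JSON. servo_tool: Moves the arm, as the interface text tells. Its arguments: {"type":"object","properties":{"increments":{"type":"array","items":{"type":"array","items":{"type":"number"}}}},"required":["increments"]}

```bash
mkdir -p pics
cat > h.py <<'E'
import numpy as np, cv2
from bench import arm
from scipy.spatial.transform import Rotation as R
def cam(n):
    im=arm.get_image(n); return im
def K(im): return np.array([[im['fx'],0,im['cx']],[0,im['fy'],im['cy']],[0,0,1.]])
def ext(im,st=None):
    if 'rvec' in im: return R.from_rotvec(np.ravel(im['rvec'])).as_matrix(), np.ravel(im['tvec'])
    T=np.eye(4);T[:3,:3]=R.from_quat(st['ee_rot']).as_matrix();T[:3,3]=st['position']
    M=np.linalg.inv(T@np.array(im['hand_eye'])); return M[:3,:3],M[:3,3]
def proj(im,P,st=None):
    r,t=ext(im,st)
    return cv2.projectPoints(np.array(P,float).reshape(-1,1,3),cv2.Rodrigues(r)[0],t,K(im),np.array([im['k1'],0,0,0.]))[0].reshape(-1,2)
def save(im,n): cv2.imwrite('pics/'+n,np.ascontiguousarray(im['color'][:,:,::-1]))
E
python3 - <<'E'
from h import *
s=arm.read_state();print(s['position'],s['ee_rot'],s['gripper_width'],s['clock'])
ims=[]
for c in ['scene','side','wrist']:
    im=cam(c);ims.append(im['color'])
    save(im,c+'0.png')
    r,t=ext(im,s);print(c,im['fx'],im['k1'],-r.T@t, r[2])
    for n in ['grip','button_face','pointer','mark','lens','stand','magnifier','workpiece']:
        o=arm.spot_point(c,n)[:2];print(n,[(np.round(a['centre'],1),round(a['p'],2)) for a in o])
E
```

```text
[259.03631073 568.14141101 230.20424978] [ 9.77189370e-01 -2.12366894e-01 -1.82631660e-04  1.09771499e-03] 85.4471439662965 0.0
scene 411.7254263800027 -0.08116275762122033 [1282.24511899  639.71006505 1087.5261639 ] [-0.51110541 -0.48943961 -0.70655511]
grip [(array([270.6, 170.5]), 0.77)]
button_face [(array([277.9, 172.1]), 0.59)]
pointer [(array([264.2, 213.3]), 0.6)]
mark [(array([270.5, 170.7]), 0.21)]
lens [(array([284. , 156.9]), 0.59)]
stand [(array([269.4, 209.3]), 0.91)]
magnifier [(array([269.9, 211.6]), 0.8)]
workpiece [(array([282.5, 189.9]), 0.82)]
side 530.4119450413494 -0.026809169893870555 [ -16.83338348  875.12976318 1067.40384602] [ 0.42939425 -0.60934441 -0.6665733 ]
grip [(array([322.8, 174.9]), 0.75), (array([402.3, 178.1]), 0.22)]
button_face [(array([320.1, 184.4]), 0.44)]
pointer [(array([305.5, 208.8]), 0.71), (array([403.1, 176.8]), 0.34)]
mark []
lens [(array([364. , 187.8]), 0.64)]
stand [(array([320.4, 226.8]), 0.72)]
magnifier []
workpiece [(array([360.8, 231.2]), 0.89), (array([400.7, 179. ]), 0.21)]
wrist 290.74505427208805 -0.06259633297513738 [329.94757099 536.23492819 372.63198932] [-0.27825927  0.12347159 -0.9525369 ]
grip []
button_face []
pointer []
mark []
lens []
stand []
magnifier []
workpiece []
```

```bash
python3 -c "
import cv2,numpy as np
a=[cv2.imread('pics/%s0.png'%c) for c in ('scene','side')]
cv2.imwrite('pics/a.png',cv2.resize(np.hstack(a),(800,300)))"
```

```text
(no output)
```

View pics/scene0.png

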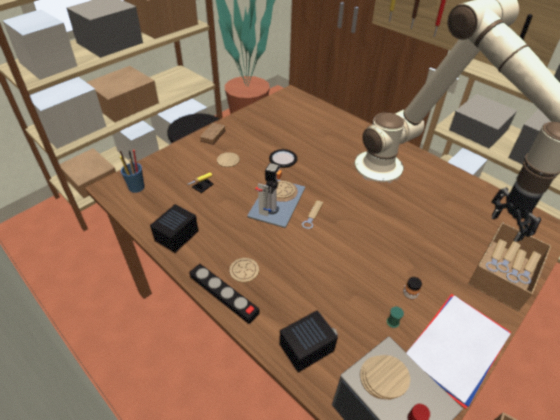

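View pics/side0.png

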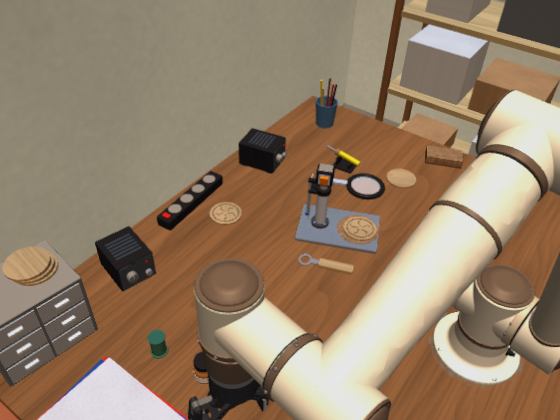

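```bash
cat > fit.py <<'E'
from h import *
from scipy.optimize import least_squares
L={'grip':(0,1,186,1),'button_face':(0,30,184,1),'lens':(-110,0,168,1),'stand':(0,0,0,0),'workpiece':(-110,0,16,0)}
def world(q,n):
    a=L[n];c,s=np.cos(q[2]),np.sin(q[2])
    return [q[0]+c*a[0]-s*a[1],q[1]+s*a[0]+c*a[1],a[2]+a[3]*q[3]]
def fit(obs,q0):
    def f(q): return np.concatenate([ (proj(im,[world(q,n)],st)[0]-uv)*w for im,st,n,uv,w in obs]+[[(q[3]-9)/9]])
    return least_squares(f,q0,loss='soft_l1',f_scale=2)
E
python3 - <<'E'
from fit import *
A=[('scene','grip',270.6,170.5),('scene','button_face',277.9,172.1),('scene','lens',284,156.9),('scene','stand',269.4,209.3),('scene','workpiece',282.5,189.9),
('side','grip',322.8,174.9),('side','button_face',320.1,184.4),('side','lens',364,187.8),('side','stand',320.4,226.8),('side','workpiece',360.8,231.2)]
I={c:cam(c) for c in('scene','side')}
for y in(0,1.5,3,4.5):
    r=fit([(I[c],None,n,np.array([u,v]),1) for c,n,u,v in A],[600,0,y,9])
    print(r.x,r.cost); 
    if r.cost<60: print(np.round(r.fun.reshape(-1)[:-1].reshape(-1,2),1).tolist(),proj(I['scene'],[world(r.x,n) for n in L]).tolist())
for c in I:
    a=I[c]['color']; x,y=(210,130) if c=='scene' else (250,140)
    crop=a[y:y+120,x:x+150]; cv2.imwrite(f'pics/{c}c.png',cv2.resize(crop[:,:,::-1],None,fx=5,fy=5,interpolation=cv2.INTER_CUBIC))
E
python3 -c "
import cv2,numpy as np
a=[cv2.imread('pics/%sc.png'%c) for c in ('scene','side')]
cv2.imwrite('pics/b.png',cv2.resize(np.hstack([x[:,175:575] for x in a]),(800,600)))"
```

```text
[ 516.72803983 -128.02263618  100.86329918    5.37245112] 22.32557516215648
[[0.4, 1.2], [0.8, 2.5], [0.1, 1.1], [1.2, 2.0], [0.6, 0.5], [2.9, -0.6], [3.1, -3.1], [1.4, -0.1], [-0.5, -1.1], [-3.1, -1.1]] [[270.97038944532204, 171.7096299863519], [278.6613363732684, 174.60469842351168], [284.13676305419307, 158.04394975005476], [270.58315930351773, 211.32629529376942], [283.11342604896896, 190.38140894903154]]
[ 516.72804467 -128.02265027  -93.91544565    5.37244954] 22.3255751621476
[[0.4, 1.2], [0.8, 2.5], [0.1, 1.1], [1.2, 2.0], [0.6, 0.5], [2.9, -0.6], [3.1, -3.1], [1.4, -0.1], [-0.5, -1.1], [-3.1, -1.1]] [[270.97038547442565, 171.70962914956593], [278.66133121303307, 174.60469910336866], [284.1367678806039, 158.04395156060122], [270.58315571922117, 211.3262940382983], [283.1134305502957, 190.38141042791486]]
[ 516.72804348 -128.02264171   -5.95085125    5.37246022] 22.325575162134236
[[0.4, 1.2], [0.8, 2.5], [0.1, 1.1], [1.2, 2.0], [0.6, 0.5], [2.9, -0.6], [3.1, -3.1], [1.4, -0.1], [-0.5, -1.1], [-3.1, -1.1]] [[270.9703875169273, 171.7096276955531], [278.66133370715625, 174.60469715300417], [284.1367670264672, 158.04394923856123], [270.5831575614365, 211.3262950349392], [283.11342968545387, 190.38141046226193]]
[ 5.16728048e+02 -1.28022656e+02  3.32333763e-01  5.37245587e+00] 22.32557516221189
[[0.4, 1.2], [0.8, 2.5], [0.1, 1.1], [1.2, 2.0], [0.6, 0.5], [2.9, -0.6], [3.1, -3.1], [1.4, -0.1], [-0.5, -1.1], [-3.1, -1.1]] [[270.97038358913665, 171.70962729683805], [278.6613286302466, 174.6046981941015], [284.13677145595545, 158.04395136385298], [270.5831540170368, 211.3262935881274], [283.11343383591395, 190.38141164013868]]
```

View pics/b.png

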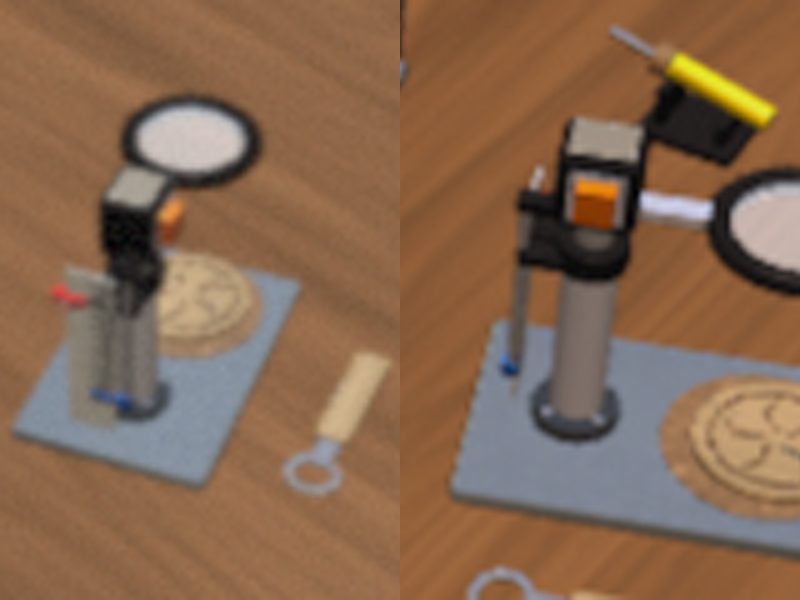

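The stand sits near (517, -128) with yaw about 19°. The button faces the side camera, and the rule with the red marker and blue pointer is on the +x side. Next I work out the approach move.

```bash
cat >> fit.py <<'E'
def inc(q,z,dx=0,dy=0,s=None):
    "tool-frame shift(m)/turn(deg) to bring TCP above grip at height z"
    s=s or arm.read_state(); T=R.from_quat(s['ee_rot'])
    c,sn=np.cos(q[2]),np.sin(q[2]); p=np.array([q[0]+c*dx-sn*(1+dy),q[1]+sn*dx+c*(1+dy),z])
    xs=np.array([c,sn,0]);ys=np.array([-sn,c,0]);G=R.from_matrix(np.c_[xs,-ys,[0,0,-1]])
    return np.round(T.inv().apply(p-s['position']),1),np.round((T.inv()*G).as_rotvec(degrees=True),2)
E
python3 -c "
from fit import *
print(inc([517,-128,.332,5],300),arm.read_state()['clock'])"
```

```text
(array([522.8, 526.2, -68.7]), array([ -0.  ,  -0.  , -43.53])) 1.45
```

Emit:
servo_tool(
  increments=[
    [1, 0.035, 0.035, -0.035, 0, 0, -3],
    [1, 0.075, 0.075, -0.07, 0, 0, -6],
    [1, 0.117, 0.118, -0.07, 0, 0, -10],
    [1, 0.16, 0.16, -0.07, 0, 0, -14],
    [1, 0.203, 0.204, -0.07, 0, 0, -18],
    [1, 0.246, 0.248, -0.07, 0, 0, -22],
    [1, 0.29, 0.292, -0.07, 0, 0, -26],
    [1, 0.333, 0.335, -0.07, 0, 0, -30],
    [1, 0.377, 0.38, -0.07, 0, 0, -33],
    [1, 0.42, 0.423, -0.07, 0, 0, -37],
    [1, 0.464, 0.467, -0.07, 0, 0, -40],
    [1, 0.5, 0.504, -0.07, 0, 0, -43.5],
  ],
)

```text
clock: 2.95
position: [505.5, -99.6, 301.5]
ee_rot: [0.986, 0.165, 0.0, 0.0]
contact_force: [0.2, 1.3, 0.5]
gripper_width: 85.6
grasp_force: 0.0
```

Emit:
servo_tool(
  increments=[
    [1, 0.02, 0.02, 0, 0, 0, 0],
    [1, 0.02, 0.02, 0, 0, 0, 0],
  ],
)

```text
clock: 3.2
position: [531.4, -111.0, 300.4]
ee_rot: [0.987, 0.164, -0.001, -0.0]
contact_force: [0.3, 0.2, -0.3]
gripper_width: 85.8
grasp_force: 0.0
```

Run:
```python
from fit import *
s=arm.read_state();print(s['clock'],s['position'],inc([517,-128,.332,5],300,s=s),s['contact_force'])
im=cam('wrist');save(im,'w1.png')
for n in ['grip','button_face','pointer','mark','lens','stand','workpiece']:
    print(n,[(np.round(a['centre'],1),round(a['p'],2)) for a in arm.spot_point('wrist',n)[:2]], proj(im,[world([517,-128,.332,5],n)],s) if n in L else '')
```

```text
3.2 [ 531.38277777 -110.98854939  300.43870869] (array([-19.1,  10.5,   0.5]), array([-0.02,  0.07, -0.18])) [ 0.27538944  0.24681226 -0.34387626]
grip [(array([280.1, 222.1]), 0.57)] [[287.66152171 226.7654461 ]]
button_face [(array([250.4, 228.8]), 0.65)] [[256.52027733 226.13636665]]
pointer [(array([289.7, 160.4]), 0.95)] 
mark [(array([298.8, 169. ]), 0.63)] 
lens [(array([295. , 309.6]), 0.74), (array([247.4, 226.2]), 0.35)] [[287.13195822 313.3382228 ]]
stand [(array([276.4, 182.4]), 0.58)] [[283.61235082 182.40963917]]
workpiece [(array([284.8, 252.8]), 0.77)] [[283.64711424 251.27960201]]
```

View pics/w1.png

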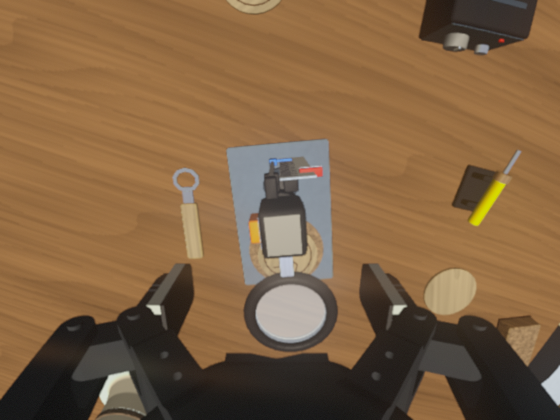

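Run:
```python
from fit import *
for i,(x,y) in enumerate([(60,75),(60,-75),(-170,-75),(-170,75)]): L['c%d'%i]=(x,y,16,0)
s=arm.read_state(); I={c:cam(c) for c in('scene','side','wrist')}
A=[('wrist','grip',280.1,222.1),('wrist','button_face',250.4,228.8),('wrist','lens',295,309.6),('wrist','stand',276.4,182.4),('wrist','workpiece',284.8,252.8),
('wrist','c0',228,150),('wrist','c1',327.5,140),('wrist','c2',333,280),('wrist','c3',245,286)]
B=[('scene','grip',270.6,170.5),('scene','lens',284,156.9),('scene','stand',269.4,209.3),('scene','workpiece',282.5,189.9),
('side','grip',322.8,174.9),('side','lens',364,187.8),('side','stand',320.4,226.8),('side','workpiece',360.8,231.2)]
for S in (A,A+B):
    r=fit([(I[c],s if c=='wrist' else None,n,np.array([u,v]),1) for c,n,u,v in S],[517,-128,.33,9])
    print(r.x,r.cost,np.round(r.fun[:-1].reshape(-1,2),1).tolist())
q=r.x
im=I['wrist'];vis=cv2.resize(im['color'][120:360,200:380],None,fx=4,fy=4,interpolation=cv2.INTER_CUBIC)[:,:,::-1].copy()
c,sn=np.cos(q[2]),np.sin(q[2])
def W(x,y,z): return [q[0]+c*x-sn*y,q[1]+sn*x+c*y,z]
for pts in ([(60,75,16),(60,-75,16),(-170,-75,16),(-170,75,16)],[(a*23,b*20,208+q[3]) for a,b in((1,1),(1,-1),(-1,-1),(-1,1))]):
    p=(proj(im,[W(*t) for t in pts],s)-[200,120]+.5)*4
    cv2.polylines(vis,[p.astype(int)],True,(0,255,0),1)
cv2.imwrite('pics/w1c.png',cv2.resize(vis[:600],(720,600)))
```

```text
[ 5.13457169e+02 -1.20501842e+02  4.27464610e-01 -5.31606784e-01] 21.35727792470412 [[0.7, 2.8], [0.3, -1.9], [-4.7, 0.2], [3.1, 0.5], [1.1, -1.5], [-3.5, -0.0], [0.0, -0.1], [0.3, -0.6], [-0.1, 1.0]]
[ 5.14153431e+02 -1.20821625e+02  4.24411864e-01  3.13897559e+00] 44.39627325471815 [[1.3, 3.7], [0.5, -1.1], [-4.4, 1.8], [3.5, 0.1], [1.3, -1.8], [-3.0, -0.6], [0.5, -0.4], [0.3, -0.8], [-0.1, 0.6], [2.4, 2.3], [-0.5, 1.5], [3.0, 2.7], [-0.0, 0.4], [2.3, 1.8], [1.3, 0.0], [-1.1, 0.6], [-3.1, -1.7]]
```

View pics/w1c.png

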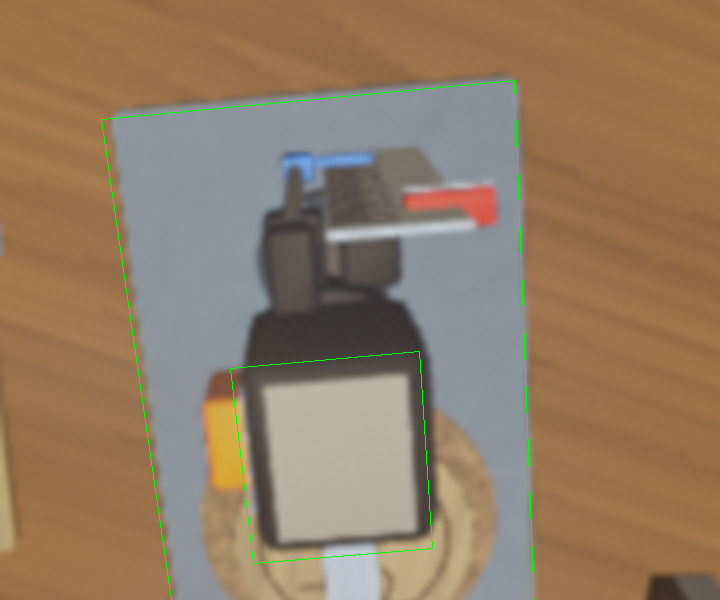

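Run:
```python
from fit import *
s=arm.read_state(); I={c:cam(c) for c in('scene','side','wrist')}
P={'c0':(60,75,16,0,114,111),'c1':(60,-75,16,0,515,80),'h0':(23,20,208,1,246,373),'h1':(23,-20,208,1,421,362),'h2':(-23,-20,208,1,433,537),'h3':(-23,20,208,1,263,550),'b0':(11,30,196,1,205,400),'b1':(-11,30,196,1,214,490)}
S=[]
for n,v in P.items():
    L[n]=v[:4]; S.append(('wrist',n,v[4]/4+200-.4,v[5]/4+120-.4))
L['c2']=(-170,-75,16,0);L['c3']=(-170,75,16,0)
S+=[('wrist','c2',333,280),('wrist','c3',245,286)]
B=[('scene','grip',270.6,170.5),('scene','stand',269.4,209.3),('side','grip',322.8,174.9),('side','lens',364,187.8),('side','stand',320.4,226.8),('scene','lens',284,156.9)]
H=[x for x in S if x[1][0] in'hb']
for S in (S,S+B,H):
    r=fit([(I[c],s if c=='wrist' else None,n,np.array([u,v]),1) for c,n,u,v in S],[517,-128,.33,9])
    q=r.x;print(q,r.cost,np.round(r.fun[:-1].reshape(-1,2),1).tolist(),inc(q,300,s=s))
```

```text
[ 5.14203362e+02 -1.22894003e+02  4.11901577e-01 -1.78589028e+00] 14.98561980439237 [[-1.6, 1.9], [1.4, 1.1], [-1.4, -2.5], [1.3, -3.4], [0.8, 1.3], [-0.7, 1.3], [-0.1, 0.1], [0.2, -0.4], [0.1, 0.2], [-0.3, 0.6]] (array([-19.8,   6.5,   1.5]), array([ 0.01, -0.02, -4.58]))
[ 5.15549419e+02 -1.22736145e+02  4.09091119e-01  2.55050903e+00] 30.931050809946775 [[-1.3, 0.8], [1.7, 0.3], [-1.3, -2.5], [2.3, -3.3], [1.6, 2.2], [-0.6, 2.1], [-0.2, 0.2], [0.1, 0.2], [0.1, -0.4], [-0.5, -0.2], [1.7, 2.4], [2.4, 2.6], [2.2, 1.4], [1.1, -0.0], [-1.2, 0.0], [-0.8, 1.7]] (array([-18.5,   6.7,   1.5]), array([ 0.01, -0.02, -4.42]))
[ 5.09785952e+02 -1.24343691e+02  4.04807225e-01 -1.16305460e+01] 6.408211661959873 [[-0.7, -1.1], [0.2, -1.5], [-0.7, 1.1], [-0.5, 0.8], [0.9, 1.0], [0.9, -0.3]] (array([-24.4,   6.4,   1.5]), array([ 0.01, -0.02, -4.17]))
```

Emit:
servo_tool(
  increments=[
    [1, -0.019, 0.0065, 0.02, 0, 0, -4.4],
    [1, -0.019, 0.0065, 0.045, 0, 0, -4.4],
    [1, -0.019, 0.0065, 0.045, 0, 0, -4.4],
  ],
)

```text
clock: 4.28
position: [513.5, -122.2, 254.7]
ee_rot: [0.979, 0.202, -0.002, -0.0]
contact_force: [0.3, 0.1, 0.3]
gripper_width: 85.4
grasp_force: 0.0
```

Run:
```python
from fit import *
s=arm.read_state();q=[515,-122.8,.408,3]
print(s['clock'],s['position'],inc(q,250,s=s))
im=cam('wrist');save(im,'w2.png')
for n in ['grip','button_face','pointer','mark','lens']:
    print(n,[(np.round(a['centre'],1),round(a['p'],2)) for a in arm.spot_point('wrist',n)[:2]])
v=im['color'][120:320,180:380,::-1]
cv2.imwrite('pics/w2c.png',cv2.resize(v,(600,600),interpolation=cv2.INTER_CUBIC))
```

```text
4.275 [ 513.45910116 -122.17097405  254.67625867] (array([1.2, 0.2, 4.7]), array([-0.1 ,  0.23, -0.01]))
grip [(array([275.3, 220.1]), 0.86)]
button_face [(array([240. , 220.4]), 0.91)]
pointer [(array([291.5, 150.1]), 0.56)]
mark [(array([303.2, 154.8]), 0.55)]
lens [(array([279.2, 321.8]), 0.81)]
```

View pics/w2c.png

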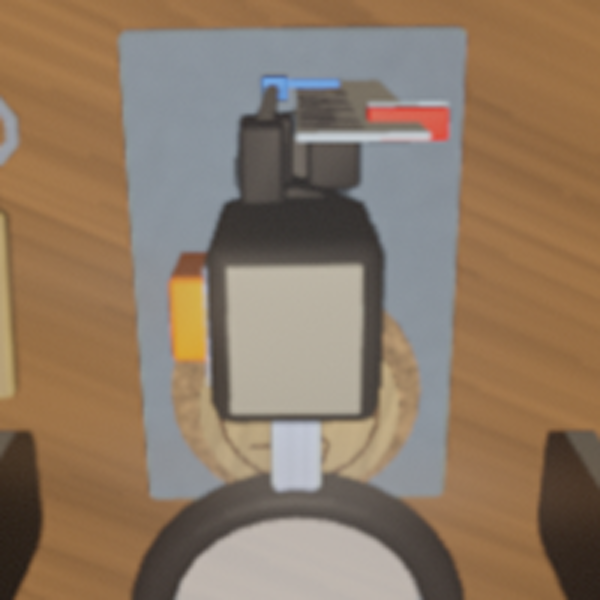

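The tool's yaw is now aligned and the head is centred between the fingers. From above the rule is steeply foreshortened, so I tilt the wrist camera to read the pointer and mark from the front.

Emit:
servo_tool(
  increments=[
    [1, 0.04, 0, 0, 0, -8, 0],
    [1, 0.08, 0, 0.005, 0, -16, 0],
    [1, 0.11, 0, 0.015, 0, -24, 0],
    [1, 0.125, 0, 0.02, 0, -30, 0],
    [1, 0.125, 0, 0.02, 0, -30, 0],
    [1, 0.125, 0, 0.02, 0, -30, 0],
  ],
)

```text
clock: 5.32
position: [629.5, -72.6, 236.8]
ee_rot: [0.946, 0.196, -0.253, 0.053]
contact_force: [0.3, 0.3, 0.6]
gripper_width: 85.3
grasp_force: 0.0
```

Run:
```python
from fit import *
s=arm.read_state();print(s['clock'],s['position'],s['ee_rot'])
im=cam('wrist');save(im,'w3.png'); r,t=ext(im,s);print(-r.T@t,r[2])
q=[515,-122.8,.408,3];c,sn=np.cos(.408),np.sin(.408)
for n in ['grip','button_face','pointer','mark']:
    print(n,[(np.round(a['centre'],1),round(a['p'],2)) for a in arm.spot_point('wrist',n)[:2]])
p=proj(im,[[515+c*55,-122.8+sn*55,100]],s)[0];print(p)
x,y=int(p[0]-80),int(max(0,p[1]-100)); print(x,y)
v=im['color'][y:y+180,x:x+160,::-1]
cv2.imwrite('pics/w3c.png',cv2.resize(v,None,fx=10/3,fy=10/3,interpolation=cv2.INTER_CUBIC))
```

```text
5.325 [629.51900162 -72.58787537 236.79247136] [ 0.94602612  0.19579452 -0.25284431  0.05261985]
[756.67848342 -17.29674064 321.27914578] [-0.67915948 -0.29379108 -0.67262858]
grip [(array([276.5, 292.3]), 0.76)]
button_face [(array([246.5, 293.5]), 0.58)]
pointer [(array([293. , 169.7]), 0.62)]
mark [(array([298.3, 222.2]), 0.58)]
[277.09498177 187.91651717]
197 87
```

View pics/w3c.png

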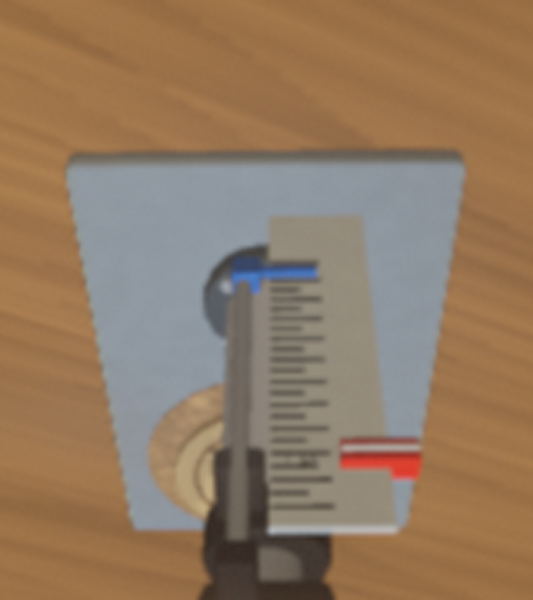

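```bash
cat > rule.py <<'E'
from fit import *
s=arm.read_state();im=cam('wrist')
q=[514.5,-122.8,.408]
c,sn=np.cos(q[2]),np.sin(q[2])
W=lambda x,y,z:[q[0]+c*x-sn*y,q[1]+sn*x+c*y,z]
px=lambda y:y/(10/3)+87-.35
pu=lambda x:x/(10/3)+197-.35
# unknown: rule x, y-edges, camera z & x offset (calib)
P=[((270,215),0,16),((362,215),1,16),((267,526),0,162),((396,526),1,162),((60,75),(68,158)),((60,-75),(463,153))]
def f(p):
    xr,ye,dx,dy,dz,a=p;o=np.array([dx,dy,dz]);r=[]
    for t in P[:4]:
        uv=proj(im,[np.array(W(xr,ye-36*t[1],t[2]))+o],s)[0]; r+=list(uv-[pu(t[0][0]),px(t[0][1])])
    for t in P[4:]:
        uv=proj(im,[np.array(W(*t[0],16))+o],s)[0]; r+=list(uv-[pu(t[1][0]),px(t[1][1])])
    return np.r_[r,o/2,0*a]
r=least_squares(f,[50,0,0,0,0,0]);xr,ye,*o,_=r.x;o=np.array(o)
print(np.round(r.x,1),np.round(r.fun,1))
def z_of(y,x): # height on plane stand x
    g=np.arange(0,220,.1);v=proj(im,[np.array(W(x,ye-18,z))+o for z in g],s)[:,1];return g[np.argmin(abs(v-px(y)))]
ys=[289,299,308,318,328,338,349,359,370,381,393,404,416,428,440,453,465,478,492,506]
print('lines',[round(z_of(y,xr),1) for y in ys])
for d in(0,2,4): print('mark',z_of(448,xr+d),'ptr',[z_of(y,xr+d) for y in (265,270,278)])
E
python3 rule.py
```

```text
[33.2 -0.9  3.2  1.7 -2.4  0. ] [-0.6  0.6 -0.4  0.6  0.9 -0.6 -0.2 -0.7 -1.5  0.3  1.6  1.5  1.6  0.9
 -1.2  0. ]
lines [np.float64(58.9), np.float64(64.4), np.float64(69.2), np.float64(74.4), np.float64(79.5), np.float64(84.5), np.float64(89.9), np.float64(94.7), np.float64(99.9), np.float64(104.9), np.float64(110.3), np.float64(115.2), np.float64(120.3), np.float64(125.4), np.float64(130.3), np.float64(135.5), np.float64(140.3), np.float64(145.3), np.float64(150.5), np.float64(155.7)]
mark 133.6 ptr [np.float64(45.400000000000006), np.float64(48.300000000000004), np.float64(52.800000000000004)]
mark 135.20000000000002 ptr [np.float64(47.900000000000006), np.float64(50.7), np.float64(55.2)]
mark 136.9 ptr [np.float64(50.300000000000004), np.float64(53.2), np.float64(57.6)]
```

The camera shows the rule from the front, with the pointer bar at crop row 270, the white mark line at row 448, and rule lines every 5 mm. The protrusion of the clip and pointer causes parallax, so I take one flatter view.

Emit:
servo_tool(
  increments=[
    [1, 0.015, 0, 0.02, 0, -6, 0],
    [1, 0.03, 0, 0.045, 0, -13, 0],
    [1, 0.045, 0, 0.068, 0, -20, 0],
    [1, 0.045, 0, 0.068, 0, -25, 0],
    [1, 0.045, 0, 0.068, 0, -25, 0],
    [1, 0.045, 0, 0.068, 0, -25, 0],
  ],
)

```text
clock: 6.38
position: [634.3, -70.7, 156.4]
ee_rot: [0.87, 0.18, -0.45, 0.094]
contact_force: [-0.1, -0.7, 0.0]
gripper_width: 85.5
grasp_force: 0.0
```

Run:
```python
from fit import *
s=arm.read_state();print(s['clock'],s['position'],s['ee_rot'],s['joints'])
im=cam('wrist');save(im,'w4.png'); r,t=ext(im,s);print(-r.T@t,r[2])
c,sn=np.cos(.408),np.sin(.408)
for n in ['grip','button_face','pointer','mark']:
    print(n,[(np.round(a['centre'],1),round(a['p'],2)) for a in arm.spot_point('wrist',n)[:2]])
p=proj(im,[[515+c*33,-122.8+sn*33,100]],s)[0];print(p)
x,y=int(p[0]-75),int(max(0,p[1]-90)); print(x,y)
v=im['color'][y:y+150,x:x+150,::-1]
cv2.imwrite('pics/w4c.png',cv2.resize(v,None,fx=4,fy=4,interpolation=cv2.INTER_CUBIC))
```

```text
6.375 [634.31007865 -70.71397962 156.37437978] [ 0.86950977  0.17971431 -0.45042757  0.09365107] [ 0.21466545  0.93665772  0.4631476   0.17746832 -2.03805288  1.76313624]
[782.35882537  -6.44922572 174.72565603] [-0.87608662 -0.37792284 -0.29941034]
grip [(array([276.3, 318.5]), 0.61), (array([273.7, 144.4]), 0.23)]
button_face [(array([247.5, 318. ]), 0.49)]
pointer [(array([294.5, 166.4]), 0.63)]
mark [(array([301.1, 255.3]), 0.7)]
[277.28503357 216.92183499]
202 126
```

View pics/w4c.png

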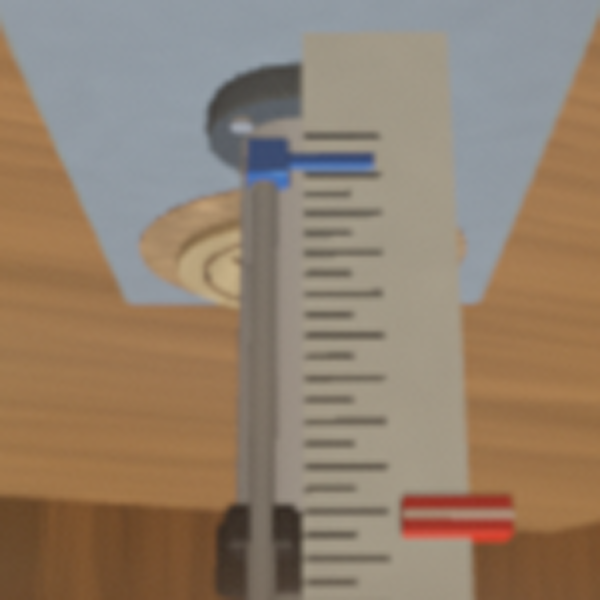

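Run:
```python
import cv2,numpy as np
a=cv2.imread('pics/w4.png').astype(int);b=cv2.imread('pics/w3.png').astype(int)
print('w4 ptr');[print(y,a[y,284:292].mean(0).round()) for y in range(159,173)]
print('w4 mark');[print(y,a[y,308:316].mean(0).round()) for y in range(247,264)]
print('w3 ptr');[print(y,b[y,281:290].mean(0).round()) for y in range(163,173)]
print('w3 mark');[print(y,b[y,303:309].mean(0).round()) for y in range(216,230)]
```

```text
w4 ptr
159 [ 97. 108. 114.]
160 [ 92. 104. 110.]
161 [128. 145. 153.]
162 [136. 154. 162.]
163 [130. 142. 148.]
164 [116.  98.  95.]
165 [114.  76.  59.]
166 [140.  91.  64.]
167 [172. 117.  83.]
168 [154. 119.  99.]
169 [99. 94. 92.]
170 [104. 118. 126.]
171 [131. 148. 157.]
172 [134. 152. 160.]
w4 mark
247 [135. 153. 162.]
248 [126. 145. 156.]
249 [100. 116. 146.]
250 [ 57.  69. 147.]
251 [ 38.  49. 151.]
252 [ 52.  66. 154.]
253 [ 91. 110. 158.]
254 [112. 134. 163.]
255 [ 88. 105. 161.]
256 [ 51.  63. 156.]
257 [ 40.  53. 160.]
258 [ 51.  65. 183.]
259 [ 71.  88. 203.]
260 [104. 122. 196.]
261 [131. 149. 171.]
262 [136. 155. 163.]
263 [135. 154. 163.]
w3 ptr
163 [124. 139. 147.]
164 [115. 130. 138.]
165 [ 92. 101. 106.]
166 [93. 82. 80.]
167 [130.  84.  64.]
168 [172. 107.  66.]
169 [178. 117.  79.]
170 [135. 106.  93.]
171 [ 96. 102. 107.]
172 [110. 125. 132.]
w3 mark
216 [122. 139. 148.]
217 [112. 128. 141.]
218 [ 80.  92. 130.]
219 [ 69.  79. 139.]
220 [121. 130. 159.]
221 [151. 158. 171.]
222 [ 98. 105. 151.]
223 [ 44.  54. 150.]
224 [ 46.  57. 182.]
225 [ 50.  65. 214.]
226 [ 60.  76. 215.]
227 [ 90. 106. 195.]
228 [118. 135. 161.]
229 [122. 140. 147.]
```

Pointer ≈53 mm (extension ≈8) and mark ≈136 mm, so the lift is about 83 mm. I refine the head's x, y and yaw with e = 8 and plan the return.

Run:
```python
from fit import *
im=cam('wrist');qq=np.array([.979,.202,-.002,0]);s2={'position':np.array([513.459,-122.171,254.676]),'ee_rot':qq/np.linalg.norm(qq)}
P={'p':(0,0,208,1,295.5,339),'b0':(11,30,196,1,170,280),'b1':(-11,30,196,1,175,360),'c0':(60,75,16,0,120,32),'c1':(60,-75,16,0,466,29),'c2':(-170,-75,16,0,443,495),'c3':(-170,75,16,0,150,497)}
for n,v in P.items(): L[n]=v[:4]
for keys in (list(P),['p','b0','b1']):
  for e in (8,):
    def f(q): return np.concatenate([proj(im,[world([*q,e],n)],s2)[0]-[P[n][4]/3+180-.35,P[n][5]/3+120-.35] for n in keys])
    r=least_squares(f,[515,-122,.408]);print(r.x,np.round(r.fun.reshape(-1,2),1).tolist(),inc([*r.x,8],175,s=s2))
q=[515,-122.8,.408,8]
print(inc(q,255),arm.read_state()['clock'])
```

```text
[ 5.17502133e+02 -1.21803965e+02  4.13372160e-01] [[0.7, 0.3], [-0.5, -0.9], [-0.6, 1.3], [-1.1, -1.2], [1.6, -1.1], [0.7, 1.2], [-0.6, 1.2]] (array([ 4.2,  0.3, 79.7]), array([-0.05,  0.22, -0.37]))
[ 5.17713045e+02 -1.21796217e+02  4.17124677e-01] [[0.9, 0.0], [-0.5, -1.0], [-0.4, 1.2]] (array([ 4.4,  0.4, 79.7]), array([-0.05,  0.22, -0.58]))
(array([-155.6,   -0.3,   49.4]), array([ 2.000e-02,  5.486e+01, -1.000e-02])) 6.675
```

Emit:
servo_tool(
  increments=[
    [1, -0.03, 0, -0.022, 0, 7, 0],
    [1, -0.065, 0, -0.045, 0, 16, 0],
    [1, -0.09, 0, -0.03, 0, 25, 0],
    [1, -0.11, 0, -0.01, 0, 34, 0],
    [1, -0.13, 0, 0.015, 0, 43, 0],
    [1, -0.15, 0, 0.04, 0, 50, 0],
    [1, -0.154, 0, 0.047, 0, 54.9, 0],
    [1, -0.154, 0, 0.047, 0, 54.9, 0],
    [1, -0.154, 0, 0.047, 0, 54.9, 0],
  ],
)

```text
clock: 7.8
position: [518.0, -120.8, 254.6]
ee_rot: [0.979, 0.203, -0.001, 0.0]
contact_force: [0.0, -0.7, 0.2]
gripper_width: 85.6
grasp_force: 0.0
```

Run:
```python
from fit import *
q=[517,-122,.412,8];s=arm.read_state();print(s['clock'],s['position'],inc(q,172,s=s),s['contact_force'])
im=cam('wrist')
for n in ['grip','button_face']: print(n,arm.spot_point('wrist',n)[:1],proj(im,[world(q,n)],s))
```

```text
7.8 [ 517.97160996 -120.80553139  254.55871338] (array([-1.2, -0.3, 82.6]), array([ 0.03,  0.09, -0.21])) [ 0.00744797 -0.69447794  0.21766981]
grip [{'centre': [273.0, 227.0], 'p': 0.89}] [[276.00784684 228.16410524]]
button_face [{'centre': [447.4, 310.8], 'p': 0.66}] [[237.62309633 227.38551234]]
```

Emit:
servo_tool(
  increments=[
    [1, -0.0012, -0.0008, 0.02, 0, 0, -0.2],
    [1, -0.0012, -0.0008, 0.045, 0, 0, -0.2],
    [1, -0.0012, -0.0008, 0.065, 0, 0, -0.2],
    [1, -0.0012, -0.0008, 0.082, 0, 0, -0.2],
    [1, -0.0012, -0.0008, 0.082, 0, 0, -0.2],
    [1, -0.0012, -0.0008, 0.082, 0, 0, -0.2],
  ],
)

```text
clock: 8.7
position: [516.9, -120.5, 172.4]
ee_rot: [0.979, 0.205, -0.001, 0.0]
contact_force: [-0.1, 0.9, 0.2]
gripper_width: 85.3
grasp_force: 0.0
```

Emit:
servo_tool(
  increments=[
    [0.62, 0, 0, 0, 0, 0, 0],
    [0.6, 0, 0, 0, 0, 0, 0],
    [0.6, 0, 0, 0, 0, 0, 0],
  ],
)

```text
clock: 9.07
position: [515.8, -119.5, 172.8]
ee_rot: [0.979, 0.204, -0.001, -0.001]
contact_force: [-1.6, 5.3, 3.0]
gripper_width: 51.5
grasp_force: 2.9
```

Run:
```python
from fit import *
s=arm.read_state();print(s['clock'],s['position'],s['contact_force'],s['gripper_width'],s['grasp_force'])
im=cam('wrist');cv2.imwrite('pics/w5c.png',cv2.resize(np.ascontiguousarray(im['color'][160:400,120:440,::-1]),None,fx=2.5,fy=2.5))
```

```text
9.075 [ 515.77069447 -119.50986137  172.75549744] [-1.6100452   5.29280364  2.99040102] 51.48250834886007 2.8922490030527115
```

View pics/w5c.png

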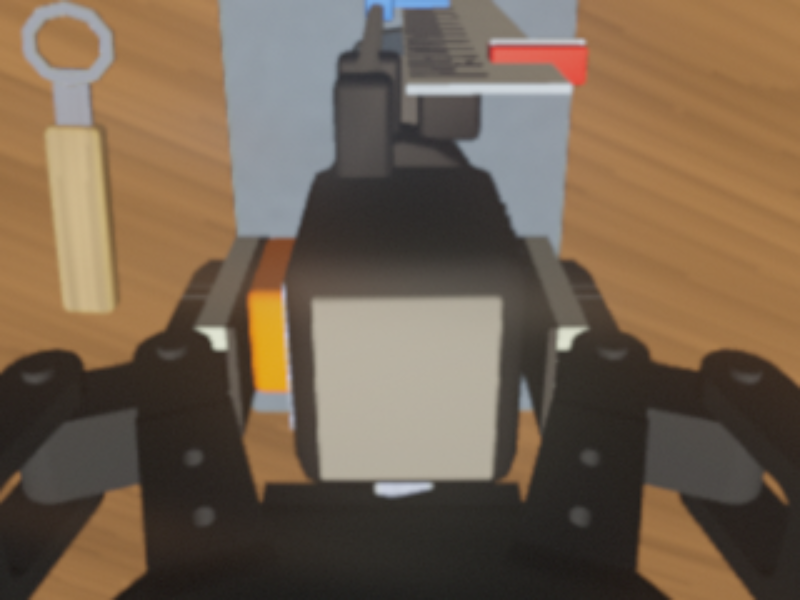

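The fingers straddle the head as intended, with the button on the left finger. Next I close fully.

Emit:
servo_tool(
  increments=[
    [0.5, 0, 0, 0, 0, 0, 0],
    [0.4, 0, 0, 0, 0, 0, 0],
    [0.3, 0, 0, 0, 0, 0, 0],
    [0.2, 0, 0, 0, 0, 0, 0],
    [0.2, 0, 0, 0, 0, 0, 0],
  ],
)

```text
clock: 9.75
position: [516.7, -121.8, 171.6]
ee_rot: [0.979, 0.205, -0.0, 0.001]
contact_force: [5.2, -7.0, -6.1]
gripper_width: 39.3
grasp_force: 68.8
```

Run:
```python
from fit import *
s=arm.read_state();print(s['clock'],s['position'],s['contact_force'],s['gripper_width'],s['grasp_force'],s['wrist_torque'])
im=cam('wrist');cv2.imwrite('pics/w6c.png',cv2.resize(np.ascontiguousarray(im['color'][160:400,120:440,::-1]),None,fx=2.5,fy=2.5))
for c in('scene','side'): save(cam(c),c+'6.png')
```

```text
9.75 [ 516.72189776 -121.76005168  171.578862  ] [ 5.24341766 -7.02599166 -6.124555  ] 39.294794621263975 68.83854568004608 [-0.58067802 -0.77392492  0.43785728]
```

View pics/w6c.png

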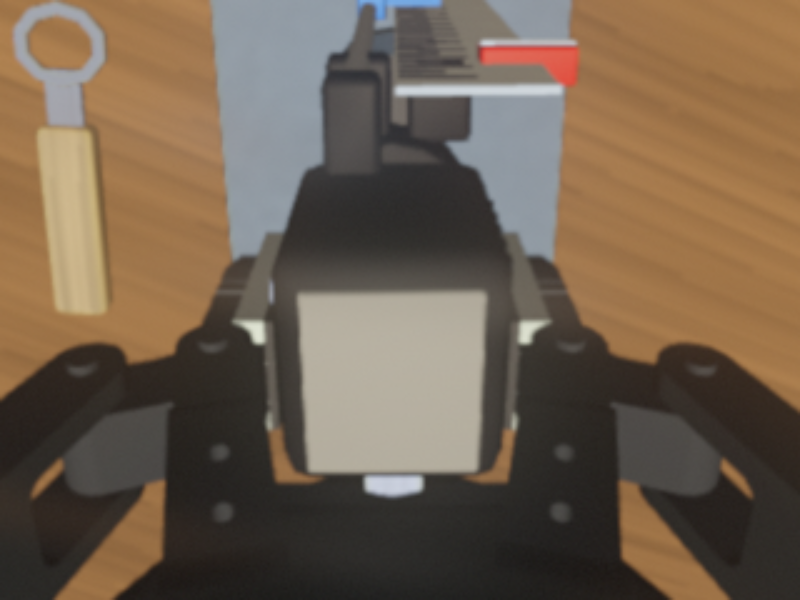

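Emit:
servo_tool(
  increments=[
    [0.2, 0, 0, -0.002, 0, 0, 0],
    [0.2, 0, 0, -0.005, 0, 0, 0],
    [0.2, 0, 0, -0.01, 0, 0, 0],
    [0.2, 0, 0, -0.01, 0, 0, 0],
  ],
)

```text
clock: 10.4
position: [516.7, -121.8, 181.7]
ee_rot: [0.979, 0.205, -0.0, 0.001]
contact_force: [5.1, -7.4, -4.3]
gripper_width: 39.4
grasp_force: 69.0
```

Emit:
servo_tool(
  increments=[
    [0.2, 0, 0.0005, -0.006, 0, 0, 0],
    [0.2, 0, 0.001, -0.015, 0, 0, 0],
    [0.2, 0, 0.001, -0.025, 0, 0, 0],
    [0.2, 0, 0.001, -0.035, 0, 0, 0],
    [0.2, 0, 0.001, -0.045, 0, 0, 0],
    [0.2, 0, 0.001, -0.055, 0, 0, 0],
    [0.2, 0, 0.001, -0.064, 0, 0, 0],
    [0.2, 0, 0.001, -0.07, 0, 0, 0],
    [0.2, 0, 0.001, -0.073, 0, 0, 0],
    [0.2, 0, 0.001, -0.073, 0, 0, 0],
    [0.2, 0, 0.001, -0.073, 0, 0, 0],
  ],
)

```text
clock: 11.78
position: [516.7, -121.8, 253.9]
ee_rot: [0.979, 0.205, -0.001, -0.0]
contact_force: [3.0, -3.8, -5.1]
gripper_width: 39.5
grasp_force: 69.5
```

Run:
```python
from fit import *
s=arm.read_state();print(s['clock'],s['position'],s['contact_force'],s['gripper_width'],s['grasp_force'])
im=cam('scene');save(im,'scene7.png');sd=cam('side');save(sd,'side7.png');w=cam('wrist');save(w,'w7.png')
for c in('scene','side','wrist'):
  for n in('pointer','mark'): print(c,n,arm.spot_point(c,n)[:2])
# predicted scene pixel of tip & mark, and px/mm
q=[517,-122,.412];c,sn=np.cos(.412),np.sin(.412)
W=lambda x,y,z:[q[0]+c*x-sn*y,q[1]+sn*x+c*y,z]
print(proj(im,[W(37,-15,53),W(37,-15,136),W(37,-15,146),W(37,-35,136),W(33,-35,136)]))
cr=lambda a,x,y,n:cv2.resize(np.ascontiguousarray(a[y:y+n,x:x+n,::-1]),(400,400),interpolation=cv2.INTER_CUBIC)
b=np.vstack([np.hstack([cr(im['color'],240,160,60),cr(sd['color'],285,140,60)])])
cv2.imwrite('pics/c7.png',b)
```

```text
11.775 [ 516.67801817 -121.76563026  253.8973677 ] [ 3.04715341 -3.84385858 -5.08616066] 39.4867993935871 69.52431052923203
scene pointer [{'centre': [262.4, 192.7], 'p': 0.58}]
scene mark []
side pointer [{'centre': [308.8, 189.3], 'p': 0.91}, {'centre': [202.8, 377.7], 'p': 0.65}]
side mark []
wrist pointer [{'centre': [297.2, 162.5], 'p': 0.8}]
wrist mark [{'centre': [299.1, 157.8], 'p': 0.79}]
[[264.04579061 207.46143512]
 [263.82841359 190.25982724]
 [263.80127978 188.09156483]
 [258.46346806 188.81568675]
 [258.91218384 188.09663985]]
```

View pics/c7.png

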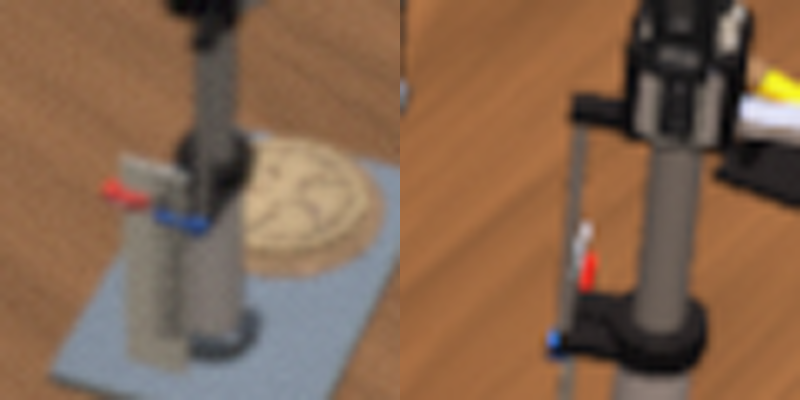

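Run:
```python
import cv2,numpy as np
for n in ('scene0','scene6','scene7'):
    a=cv2.imread(f'pics/{n}.png').astype(float)[155:225,245:285]
    b,g,r=a[...,0],a[...,1],a[...,2]
    for nm,m in (('red',np.clip(r-g-60,0,None)*(abs(g-b)<35)),('blue',np.clip(b-r-25,0,None))):
        if nm=='blue': m=np.where(b-g>20,m,0)
        cols=[(245+i,round(155+(m[:,i]*np.arange(70)).sum()/m[:,i].sum(),2),int(m[:,i].sum())) for i in range(40) if m[:,i].sum()>25]
        print(n,nm,cols)
a=cv2.imread('pics/scene7.png')
for x in (256,258,260,264,266): print(x,a[183:197,x].tolist())
```

```text
scene0 red [(255, np.float64(187.77), 47), (256, np.float64(187.84), 152), (257, np.float64(188.04), 158), (258, np.float64(188.77), 99), (259, np.float64(189.17), 82), (260, np.float64(189.36), 59), (261, np.float64(189.47), 36)]
scene0 blue [(264, np.float64(208.22), 27), (265, np.float64(208.71), 34), (266, np.float64(209.0), 34), (267, np.float64(209.0), 27), (268, np.float64(209.35), 57), (269, np.float64(209.71), 121), (270, np.float64(209.97), 66)]
scene6 red [(255, np.float64(187.74), 43), (256, np.float64(187.81), 151), (257, np.float64(188.05), 150), (258, np.float64(188.79), 99), (259, np.float64(189.22), 82), (260, np.float64(189.34), 58), (261, np.float64(189.44), 34)]
scene6 blue [(264, np.float64(209.0), 29), (265, np.float64(209.0), 27), (268, np.float64(209.79), 48), (269, np.float64(209.97), 125), (270, np.float64(210.22), 85)]
scene7 red [(255, np.float64(187.73), 45), (256, np.float64(187.83), 154), (257, np.float64(188.04), 157), (258, np.float64(188.75), 101), (259, np.float64(189.21), 80), (260, np.float64(189.36), 59), (261, np.float64(189.45), 33)]
scene7 blu
[... 644 characters left out ...]
 116, 139], [98, 118, 137]]
260 [[103, 124, 151], [131, 142, 157], [121, 133, 139], [115, 127, 134], [113, 126, 139], [102, 114, 157], [80, 86, 184], [63, 68, 149], [75, 84, 125], [108, 120, 134], [114, 127, 135], [110, 123, 130], [114, 126, 133], [114, 128, 135]]
264 [[73, 101, 141], [104, 123, 149], [138, 147, 158], [117, 126, 132], [95, 105, 111], [94, 104, 111], [78, 84, 91], [73, 73, 77], [98, 72, 66], [129, 81, 60], [104, 84, 77], [95, 101, 106], [92, 103, 109], [100, 109, 115]]
266 [[46, 58, 78], [68, 72, 85], [104, 105, 109], [112, 120, 125], [99, 108, 113], [87, 94, 98], [88, 97, 99], [83, 91, 97], [91, 88, 88], [115, 89, 77], [112, 82, 69], [90, 84, 83], [85, 93, 98], [81, 90, 94]]
```

Comparing pictures suggests the head sank 2–3 mm as the lock freed. I measure that, and any later slip, from the scale of the head's top in the wrist pictures.

Run:
```python
import cv2,numpy as np
g=lambda n:cv2.cvtColor(cv2.imread('pics/'+n),cv2.COLOR_BGR2GRAY)
w7=cv2.imread('pics/w7.png')[160:400,120:440];w7=cv2.cvtColor(cv2.resize(w7,None,fx=2.5,fy=2.5),cv2.COLOR_BGR2GRAY)
I={'w5':g('w5c.png'),'w6':g('w6c.png'),'w7':w7}
for a,b in(('w5','w6'),('w6','w7'),('w5','w7')):
    m=np.zeros(I[a].shape,np.uint8);cv2.rectangle(m,(302,282),(512,492) if a=='w5' else (500,482),255,-1)
    if a!='w5': m[:]=0;cv2.rectangle(m,(290,278),(497,482),255,-1)
    M=np.array([[1,0,-12 if (a,b)!=('w6','w7') else 0],[0,1,-7 if a=='w5' else 0]],np.float32)
    cc,M=cv2.findTransformECC(I[a],I[b],M,cv2.MOTION_AFFINE,(3,300,1e-7),m,5)
    print(a,b,round(cc,4),'scale',np.sqrt(np.linalg.det(M[:,:2])),M[0,0],M[1,1],'centre moves',(M@[405,385,1]-[405,385]))
```

```text
w5 w6 0.9634 scale 0.99394315 0.9908782 0.997074 centre moves [-14.34143532  -5.9406625 ]
w6 w7 0.9995 scale 0.99966556 0.99969923 0.9996319 centre moves [-0.35568731 -0.01209849]
w5 w7 0.9618 scale 0.99385357 0.9909649 0.99683297 centre moves [-14.68902315  -5.93534907]
```

Emit:
servo_tool(
  increments=[
    [0.2, 0, 0, -0.0016, 0, 0, 0],
    [0.2, 0, 0, -0.0032, 0, 0, 0],
    [0.2, 0, 0, -0.0032, 0, 0, 0],
    [0.2, 0, 0, -0.0032, 0, 0, 0],
  ],
)

```text
clock: 12.72
position: [516.7, -121.8, 256.9]
ee_rot: [0.979, 0.205, -0.001, -0.0]
contact_force: [3.9, -4.1, -6.5]
gripper_width: 39.3
grasp_force: 69.5
```

Run:
```python
from fit import *
from scipy.optimize import minimize
s=arm.read_state();print(s['clock'],s['position'],s['contact_force'],s['gripper_width'],s['grasp_force'])
ims=[cam('scene') for _ in range(6)]; im=ims[0]
avg=np.mean([i['color'].astype(float) for i in ims],0)[:,:,::-1]; cv2.imwrite('pics/scene8.png',avg.round().astype(np.uint8))
q=[517,-122,.412];c,sn=np.cos(.412),np.sin(.412)
W=lambda x,y,z:[q[0]+c*x-sn*y,q[1]+sn*x+c*y,z]
# saturation signals vs rule background, integrated over the supersampled outline model
def cover(faces,off,box,k=8):
    x0,y0,w,h=box;tot=[]
    for F,wt in faces:
        p=(proj(im,[W(*f) for f in F])+off-[x0,y0]+.5)*k
        m=np.zeros((h*k,w*k),np.float32);cv2.fillPoly(m,[np.round(p*16).astype(np.int32)],1.0,shift=4)
        tot.append(wt*m)
    m=cv2.GaussianBlur(np.max(tot,0),(0,0),k*.6);return m.reshape(h,k,w,k).mean((1,3))
def box(y0,y1,zc,hh,x0,x1,f=1.):
    return [([(x1,y0,zc-hh),(x1,y1,zc-hh),(x1,y1,zc+hh),(x1,y0,zc+hh)],f),([(x0,y0,zc+hh),(x0,y1,zc+hh),(x1,y1,zc+hh),(x1,y0,zc+hh)],1.)]
B=(250,180,24,20)
def sub(a): return a[B[1]:B[1]+B[3],B[0]:B[0]+B[2]]
def fitimg(a):
    r=sub(a)[...,2]-sub(a)[...,1];b=sub(a)[...,0]-sub(a)[...,2]
    red=np.clip(r-40,0,None);out=[]
    blue=np.clip(b-10,0,None)*(np.arange(24)<18)
    def g(m,d): k=(m*d).sum()/(m*m).sum();return ((d-k*m)**2).sum()/ (d*d).sum()
    zs=np.arange(120,150,.5)
    return red,blue,g,zs
for n in('scene7','scene8'):
    a=cv2.imread(f'pics/{n}.png').astype(float);red,blue,g,zs=fitimg(a)
    for dy in (0,):
        er=min((g(cover(box(ym+12,ym-12,z,4.5,33,37,.6),[0,0],B),red),z,ym) for z in zs for ym in range(-44,-15,4))
        eb=min((g(cover(box(y1+30,y1,z,1.5,33,37,.55),[0,0],B)*(np.arange(24)<18),blue),z,y1) for z in zs for y1 in range(-26,4,4))
        print(n,'red',er,'blue',eb,'diff',er[1]-eb[1])
```

```text
12.725 [ 516.66590534 -121.75341796  256.92098471] [ 3.88762906 -4.09464174 -6.46292705] 39.342206708786215 69.47145402431488
scene7 red (np.float64(0.1631693502120447), np.float64(133.0), -40) blue (np.float64(0.07831053667545426), np.float64(126.0), -18) diff 7.0
scene8 red (np.float64(0.1575656250738186), np.float64(133.0), -40) blue (np.float64(0.09296465851493159), np.float64(128.5), -18) diff 4.5
```

Run:
```python
from fit import *
im=cam('wrist')
S3={'position':np.array([629.519,-72.58787,236.79247]),'ee_rot':np.array([.94602612,.19579452,-.25284431,.05261985])}
S4={'position':np.array([634.31008,-70.71398,156.37438]),'ee_rot':np.array([.86950977,.17971431,-.45042757,.09365107])}
q=[516,-122,.412];c,sn=np.cos(.412),np.sin(.412)
W=lambda x,y,z:[q[0]+c*x-sn*y,q[1]+sn*x+c*y,z]
l3=[(60+5*i,y/(10/3)+87-.35) for i,y in enumerate([289,299,308,318,328,338,349,359,370,381,393,404,416,428,440,453,465,478,492,506])]
l4=[(z,y/4+126-.375) for z,y in [(45,135),(55,174)]+[(60+5*i,y) for i,y in enumerate([194,212,233,252,272,293,314,335,356,378,400,421,443,466,488,511,534,558,581])]]
# rotation correction common to both views (hand-eye pitch) + position offset in tool-less world (x,z), rule x
def pr(S,pts,dx,dz,th):
    T=dict(S);T['ee_rot']=(R.from_quat(S['ee_rot'])*R.from_rotvec([0,th,0])).as_quat()
    return proj(im,np.array([W(*p) for p in pts])+[c*dx,sn*dx,dz],T)[:,1]
def f(p):
    (dx3,dz3,t3,dx4,dz4,t4)=p
    a=pr(S3,[(33,-8,z) for z,_ in l3],dx3,dz3,t3)-[y for _,y in l3]
    b=pr(S4,[(33,-8,z) for z,_ in l4],dx4,dz4,t4)-[y for _,y in l4]
    return np.r_[a,b,p[[0,1,3,4]]/30,p[[2,5]]/.02*.1,(p[0]-p[3])/5,(p[1]-p[4])/5]
r=least_squares(f,np.zeros(6),x_scale=[1,1,.01]*2);p=r.x;print(np.round(p,3),'rms',np.sqrt(np.mean(r.fun[:41]**2)),np.abs(r.fun[:41]).max())
C3,C4=p[:3],p[3:]
m=least_squares(lambda v:[pr(S3,[(v[0],-30,v[1])],*C3)[0]-220.73,pr(S4,[(v[0],-30,v[1])],*C4)[0]-253.95],[37,136]).x;print('mark',m)
def h(v):
    lo,up=(v[0],-12,v[2]-1.5),(v[1],-12,v[2]+1.5)
    return np.r_[pr(S3,[lo,up],*C3)-[165.91,170.07],pr(S4,[lo,up],*C4)-[163.88,168.4]]
b=least_squares(h,[37,33,53]);print('ptr',b.x,b.fun)
```

```text
[ 5.987e+00 -4.770e-01  1.000e-03  6.039e+00  5.170e-01 -3.000e-03] rms 0.11330071062416629 0.2343639588692099
mark [ 36.85786065 136.16670767]
ptr [37.65846269 33.92742533 53.32906706] [ 0.04406551 -0.04263314 -0.06103393  0.06078084]
```

Run:
```python
from fit import *
im=cam('scene');sd=cam('side');save(sd,'side8.png')
q=[517,-122,.412];c,sn=np.cos(.412),np.sin(.412)
W=lambda x,y,z:[q[0]+c*x-sn*y,q[1]+sn*x+c*y,z]
def blob(n,x0,x1,y0,y1,cc):
    a=cv2.imread(f'pics/{n}.png').astype(float)[y0:y1,x0:x1]
    m=np.clip(a[...,0]-a[...,2]-15,0,None)*(a[...,0]-a[...,1]>8)
    i=np.unravel_index(m.argmax(),m.shape);Y,X=np.mgrid[:m.shape[0],:m.shape[1]]
    w=m*(np.hypot(Y-i[0],X-i[1])<6)
    return np.array([x0+(w*X).sum()/w.sum(),y0+(w*Y).sum()/w.sum()]),w.sum()
def show(cname,I,names,boxes,y):
    g=np.arange(30,160,.25);pp=proj(I,[W(36,y,z) for z in g]);ref=None
    for n,b in zip(names,boxes):
        uv,w=blob(n,*b,None)
        z=np.interp(-uv[1],-pp[:,1],g)
        ref=z if ref is None else ref;print(cname,n,uv.round(2),round(w),'z',round(z,2),'rise',round(z-ref,2))
show('scene',im,['scene0','scene6','scene7','scene8'],[(260,274,203,216)]*2+[(260,274,186,198)]*2,-5)
show('side',sd,['side0','side6','side7','side8'],[(298,316,200,220)]*2+[(300,318,180,198)]*2,5)
```

```text
scene scene0 [267.85 209.41] 563 z 45.94 rise 0.0
scene scene6 [268.33 210.23] 593 z 41.77 rise -4.17
scene scene7 [267.47 192.81] 645 z 126.66 rise 80.73
scene scene8 [267.48 192.17] 572 z 129.65 rise 83.72
side side0 [305.59 212.39] 794 z 53.05 rise 0.0
side side6 [306.29 213.92] 1146 z 47.14 rise -5.92
side side7 [307.69 190.72] 308 z 133.64 rise 80.58
side side8 [307.73 189.69] 215 z 137.32 rise 84.27
```

Run:
```python
from bench import arm
s=arm.read_state();print(s['clock'],s['position'],s['gripper_width'],s['grasp_force'],s['contact_force'])
print(arm.job_done())
```

```text
13.175 [ 516.6873811  -121.76286046  256.90528442] 39.62924207055025 69.46983218193054 [ 3.46001167 -2.77061077 -5.48662487]
the job is handed in; nothing more can be done
None
```

The head is raised about 83 mm and held there with the button squeezed in. By my measurements the pointer is level with the red mark to within about 1 mm; one coarser scene-camera check read it a few mm low, which I put down mostly to camera angle. The head dipped 2 mm or more when the lock freed, before the lift, and the job is handed in at 13 s.

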